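# Check-weigh a sample carrier, rail it at the mark, zero the batch dial

## Robot

A 6-joint arm with a two-finger parallel gripper is mounted at the origin on the work surface. World frame = base frame: x ahead of the robot, y to its left, z up, the work surface at z = 0. Lengths are in m, angles in rad, forces in N, time in s.
With the tool pointing down it reaches from about 0.25 to 0.775 m from the base axis. Payload 4 kg.
Tool frame: the origin (TCP) lies midway between the tips of the shut fingers; the grasp point (between the pads) lies 19 mm behind it (robot.tcp_to_grasp is the z of the grasp point in the tool frame, in m); z points along the fingers, y is the line along which they close (so a half turn about z gives the same grasp; the last joint's range is limited). The gripper opens to 94 mm and grips with 3 to 60 N. Pads are 16 mm wide; open, the fingers measure 119 mm over their backs; the gripper's body (75 mm by 177 mm) begins 78 mm behind the grasp point.
Start: joints at [-1.404, 0.087, 1.371, -0, 1.684, -0.103], TCP at [0.147, -0.53, 0.206] pointing down, gripper open.
Joint ranges: [-3.1, 3.1], [-0.76, 2.03], [0.27, 2.55], [-1.08, 4.22], [0.17, 2.65], [-2.57, 2.57]. Speed limits (rad/s): [2.79, 2.79, 3.14, 3.14, 3.14, 3.14].

## Interface

Orientations are given as [roll, pitch, yaw] about the fixed x, y, z axes, in that order (R = Rz(yaw) Ry(pitch) Rx(roll)).
In Python, from bench import robot gives the robot as it stands. The module is installed in compiled form; this text tells all that it offers.
- The arm moves only by the tool move_arm, never from a script. Its argument "motion" is one flat list of numbers, 7 for each row, row after row: the turn, a rotation vector about the tool's x, y, z in units of 45 degrees (1.0 is 45 degrees), then the shift along the tool's x, y, z in units of 100 mm (1.0 is 100 mm), then the opening, from 0 (shut) to 1 (fully open). A call has 1 to 12 rows; each row shifts and turns the commanded pose from where the row before left it, along the tool's axes as they then stand; what a row does not reach is not made up. A row lasts 1/12 s, in which the tool goes at most 41.7 mm and 7.16 degrees, less where a joint would pass 70% of its speed; a pose out of reach is approached as far as the arm can. A call with a number of a shift or a turn outside -1 to 1 is refused whole. A call with a gripper value outside its range is refused whole. The fingers move at their own pace and stop on an object; the grip force is fixed at half the most. Time passes only in rows, so rows that do not move let the fingers close. It gives the time, the measured TCP pose, the force, the opening and the grip force at its end, in the units of the state.
- robot.get_obs(): the state, without advancing time (a new reading comes with each control period).
- robot.snapshot(name): name is "side" or "top" or "wrist"; returns the picture (420x560x3 uint8, red, green, blue); there is no depth.
- robot.get_calibration(name): a dict with "fx", "fy", "cx", "cy" (pixels), "R" (3x3) and "t" (3): a world point X has camera coordinates R X + t. Camera axes: x right, y down, z forward; pixel columns grow to the right and rows downward; lengths in m; the calibration is good to about 2 mm. A picture is of the moment at which its call begins: read the wrist's pose just before it. get_calibration takes no time and is no camera call; for the wrist camera it gives the pose at the moment of the call.
- robot.close_job(): hands the job in; it is judged then, once.
The state is a dict: "time": time; "joint_positions": joint angles; "qvel": joint speeds; "joint_torque": joint torques, N m; "tool_pos": TCP position; "ee_rot": TCP orientation; "wrist_force": force on the tool from outside, world axes, zero at the start; "wrist_torque": the same for the moment, N m; "width": finger opening in m; "finger_force": force on a finger pad.
Only numpy, scipy, OpenCV 4.12 (cv2) and the standard library are available. Lean on these libraries where they do the work, as an engineer would, in place of code of your own. Each camera call takes 0.05 s, during which the arm holds its last target. There are 200 camera calls.

## Task

Close out this batch: take the hooked sample carrier out of the rack, stand it upright on the pan of the counting scale and let go of it, so that it is weighed. Then take it again the other way round its post (fingers along the rail), hook it over the uncovered end of the issue rail, slide it along under the keeper bar until it hangs in line with the mark fin, and leave it hanging there. Also turn the scale's batch dial back to its zero stop; leave the other things on the counter and in the rack where they are.

Things in the scene. Friction and masses are not known exactly. Their poses are not given: they have to be found in the camera images.
- carrier: Sample carrier, loose, about 0.3 kg: a closed steel box 60 (x) x 36 (y) x 40 mm high, blank card on its -x face; above it a stem, a hook and a grip post. It stands alone and hangs nearly level (mass centre near x = 0). Origin: on the underside, right below the middle of the hook (box spans x -25 to +35 mm); z up. At the start x lies along the rack's x.
- hook (a point): Middle of the underside of the carrier's hook arm, 85 mm above its underside, axes as the carrier's. The arm is 26 mm wide (y), 8 mm thick, x -36 to +14 mm. The hook opens downward: stem's face at x = -9 mm, on the +x side a lip 15 mm deep, inner face at x = +10 mm at the top, flaring to +14 mm at its end.
- post (a point): Centre of the top of the carrier's black grip post, at x = -28 mm, y = 0, 122 mm above the carrier's underside. The post is 16 x 16 mm and stands 29 mm up from the arm's top: the place to grip from above, fingertips at most 26 mm below this point.
- rack: Grey fixed rack, 90 (x) x 107 (y) mm, floor 6 mm thick; three cheeks along x, 9 mm thick, 128 mm high, at y = -51, 0, +51 mm make two bays 42 mm wide, open in front, behind and above. The carrier stands in one bay (either), the spare box in the other. The cheeks are as high as the post: fingers fit only before and behind it (along the rack's x). Origin: centre of the underside.
- spare: Bystander in the other bay of the rack: the same steel box 60 x 36 x 40 mm without stem, hook or post. Origin as the carrier's.
- scale: Counting scale fixed on the counter, 210 (x) x 280 (y) mm: a square steel pan on its +y part, on its -y part a grey console (85 mm wide, top 62 mm high) with a display at +x, the batch dial in the middle and a yellow start button at -x (not used). Origin: centre of the underside.
- pan (a point): Centre of the top face of the scale's pan, a rigid steel plate 165 x 165 mm, 58 mm above the counter.
- dial (a joint): Batch dial on the scale's console, rad: 0 = at the zero stop, growing clockwise seen from above, so it is turned back counter-clockwise. Friction 0.04 N m; it stays where it is left. It starts 0.7 to 1.3 rad from the stop.
- dial_grip (a point): On the dial's upright axis, 7 mm below the top of its bar, at the height to grip (99 mm above the counter). The bar is 42 mm long, 14 mm thick, 32 mm high and lies along the scale's x at 0; it turns with the dial, and so does this frame, its x along the bar.
- rail: Issue rail, fixed: a round steel bar, 10 mm diameter, along y, 400 mm long, its top 105 mm above the counter, on end posts at y = -200 and +200 mm no higher than the bar. Hung on it, the carrier's axes lie along the rail's (post on the -x side, lip on the +x side), its underside 20 mm above the counter. Origin: on the counter below the middle of the bar.
- open_end (a point): On top of the bar in the middle of the uncovered part of the rail (y = +65 to +194 mm of the rail; this point at +125 mm), where the hook goes on: from the -x side, level, bar between box and lip (with the carrier's underside 40 to 50 mm above the counter, 10 mm or so clear above and below), then down; axes as the rail's.
- keeper (a point): Middle of the top of the keeper, a fixed flat bar straight above the rail, 16 mm wide, 119 to 139 mm high, from y = -200 to +65 mm of the rail, on two legs at x = +60 mm. Under it the hook arm has 6 mm of room: it slides through but cannot be lifted on or off. No room for a finger between post and keeper: grip the post along y there.
- mark: The mark: a dark steel fin, 4 mm thick (y), 18 mm wide, 24 mm high, on a saddle 24 mm long on top of the keeper, fixed for the episode. Origin: centre of the saddle's underside; axes as the rail's. The carrier belongs with the middle of its hook at the fin's y.
- vial_1: Bystander: clear rigid vial with green cap, 28 mm diameter, 62 mm high. Origin centre of the underside.
- vial_2: Bystander: a vial like vial_1.
- vial_3: Bystander: a vial like vial_1.
- scoop: Bystander: small stainless scoop, 160 mm long, 56 mm wide, 36 mm high, lying with its handle to its -x. Origin on the underside near the pan's back.
- gauge: Bystander: chrome feeler gauge case 105 x 24 x 14 mm. Origin centre of the underside.
- stopper: Bystander: black rubber bin stopper, tapered, 42 mm wide, 32 mm high. Origin centre of the underside.
There are look-alikes about, which are no part of the job. What is shaped like the carrier but orange or purple is not meant.

How it is judged:
By the outcome, as a careful person would: the job done as asked, in the order asked, and still so for the second after the job is handed in, with the robot touching nothing.
It also fails if it takes over 64 s, if anything falls off the work surface, if the arm or the gripper's body presses on something with over 40 N, if the wrist force passes 120 N, or if a joint passes its speed limit or range.

## Working session

There is one attempt and no reset: what is moved stays moved. The work goes in short steps, Python scripts to look and compute and a tool call to move; the robot and the scene stay as the last step left them, time stands still between calls to the robot, and variables do not carry over. Pictures are saved under pics/ and viewed, at most 10 in all, crops included, and the job is handed in when it is done.

Besides the shell and the picture viewer there is one more tool, called as a command line: name --argument value ..., lists and objects as JSON in quotes. move_arm: Moves the arm, as the interface text tells. Shifts and turns lie within -1 to 1; 1 stands for 100 mm of shift or 45 degrees of turn. Its arguments: {"type":"object","properties":{"motion":{"type":"array","items":{"type":"number"}}},"required":["motion"]}

```bash
mkdir -p pics
cat > h.py <<'E'
import numpy as np, cv2
from bench import robot
from scipy.spatial.transform import Rotation as Ro
def cast(name,px,z,c=None):
    c=c or robot.get_calibration(name); R=np.array(c['R']);t=np.array(c['t'])
    o=-R.T@t; d=R.T@np.array([(px[0]-c['cx'])/c['fx'],(px[1]-c['cy'])/c['fy'],1])
    return o+d*(z-o[2])/d[2]
def proj(name,X,c=None):
    c=c or robot.get_calibration(name); p=np.array(c['R'])@np.array(X)+np.array(c['t'])
    return np.array([c['fx']*p[0]/p[2]+c['cx'],c['fy']*p[1]/p[2]+c['cy']])
def snap(name,f):
    im=robot.snapshot(name); cv2.imwrite('pics/'+f,im[:,:,::-1]); return im
E
python3 - <<'E'
from h import *
a=snap('top','t0.png');b=snap('side','s0.png')
cv2.imwrite('pics/both0.png',cv2.resize(a,(784,588),interpolation=cv2.INTER_CUBIC)[:,:,::-1])
for n in('top','side','wrist'):
    c=robot.get_calibration(n);print(n,c['fx'],c['cx'],c['cy'],np.round(c['R'],3).tolist(),np.round(-np.array(c['R']).T@c['t'],3))
o=robot.get_obs();print(o)
E
```

```text
top 424.0469335684799 278.48228381717666 208.85238302729198 [[0.028, -1.0, -0.008], [-0.99, -0.027, -0.135], [0.135, 0.012, -0.991]] [ 0.4   -0.039  1.159]
side 461.02647772623965 278.2624914974192 210.3634552202293 [[0.983, -0.181, -0.022], [-0.144, -0.695, -0.705], [0.112, 0.696, -0.709]] [ 0.413 -0.753  0.852]
wrist 339.83345296688185 275.9005525106125 216.1926476230769 [[0.266, -0.964, -0.002], [-0.929, -0.257, 0.267], [-0.258, -0.069, -0.964]] [ 0.221 -0.51   0.383]
{'time': 0.1, 'joint_positions': array([-1.40409504e+00,  8.78880876e-02,  1.37207342e+00, -9.53798227e-06,
        1.68357783e+00, -1.03102739e-01]), 'qvel': array([ 5.93608326e-05, -2.78953378e-03, -2.50236864e-03,  5.96193243e-04,
        1.03718630e-03, -1.10456253e-03]), 'joint_torque': array([ 2.34371699e-03, -3.41251981e+01, -3.03301442e+01,  7.19026895e-02,
        3.03548248e-02, -1.09144473e-04]), 'tool_pos': array([ 0.14650958, -0.52963155,  0.20443245]), 'ee_rot': array([-3.13965533e+00, -1.90924159e-04,  2.69802777e-01]), 'wrist_force': array([-0.2573757 ,  0.04193231, -0.20616441]), 'wrist_torque': array([ 0.01056026, -0.10039506, -0.00153888]), 'finger_force': 0.0, 'width': 0.09390987027488981}
```

View pics/both0.png

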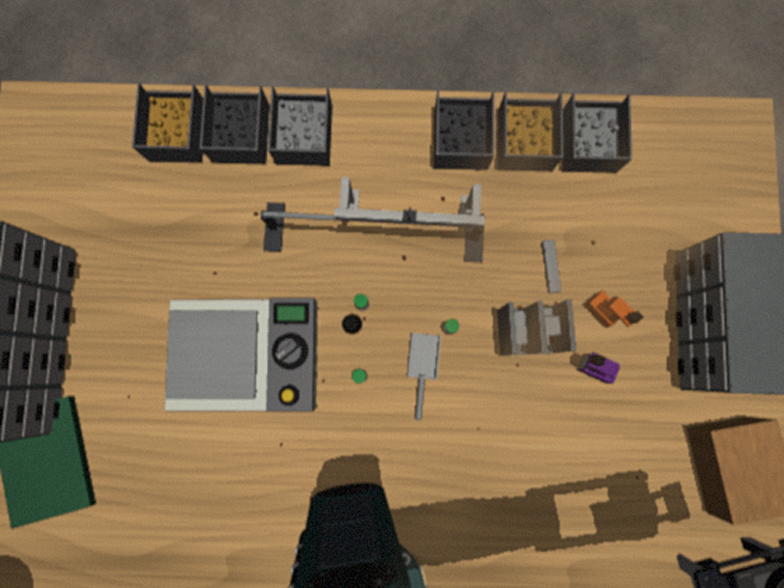

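View pics/s0.png

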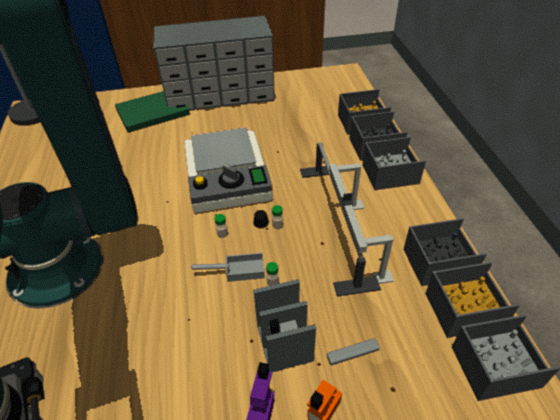

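The top view (1.4x scale) has the rack at about (535,328). The carrier candidates are the steel one in the rack (side view post near (274,327)), the orange one (top 612,308 / side 323,400) and the purple one (top 598,365 / side 262,390). By the description I choose the steel one in the rack, and I'll check it in a close crop.

Run:
```python
from h import *
a=cv2.imread('pics/t0.png');b=cv2.imread('pics/s0.png')
def crop(im,x,y,w,h,W,H):return cv2.resize(im[y:y+h,x:x+w],(W,H),interpolation=cv2.INTER_CUBIC)
A=crop(a,350,208,66,50,396,300);B=crop(b,245,275,88,100,396//1,450)[:300]
C=crop(a,180,120,180,68,792,299)
m=np.zeros((600,800,3),np.uint8);m[:300,:396]=A;m[:300,400:796]=crop(b,245,275,79,60,396,300);m[301:600,:792]=C
cv2.imwrite('pics/m1.png',m)
```

```text
(no output)
```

View pics/m1.png

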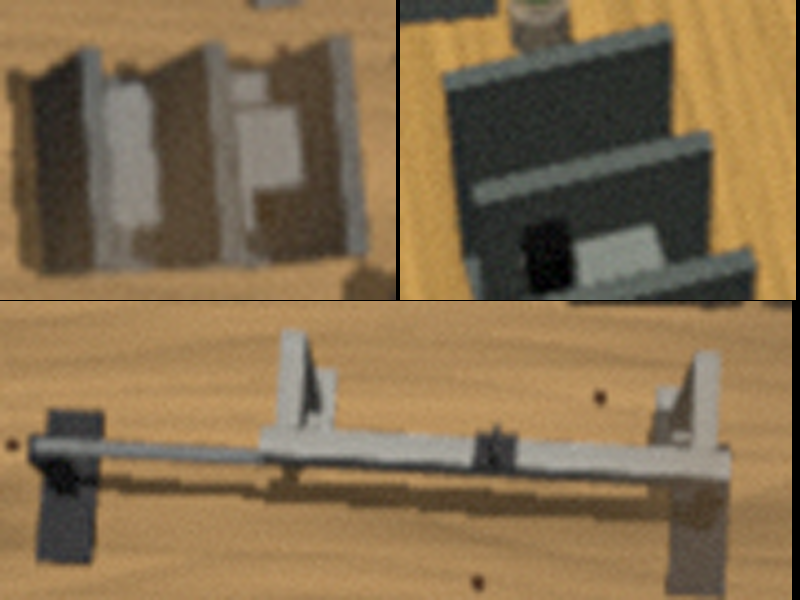

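The close crop confirms it. The steel carrier is in the right-hand (-y) bay, with its black post on the -x side at side crop (548,255); the spare box is in the left bay. Next come coarse positions, then a closer look with the wrist camera.

Run:
```python
from h import *
A=lambda u,v:(350+u/6-.4,208+v/6-.4)
C=lambda u,v:(180+u/4.4-.4,120+(v-301)/4.4-.4)
for n,p in dict(Lf=(92,50),Ln=(104,265),Mf=(213,45),Mn=(232,265),Rf=(340,40),Rn=(357,252)).items(): print(n,cast('top',A(*p),.128).round(4))
print('arm',cast('top',A(270,145),.099).round(4))
for n,p,z in (('barL',(35,447),.1),('kL',(262,443),.139),('kR',(730,463),.139),('mark',(496,438),.163),('saddle',(495,450),.142)): print(n,cast('top',C(*p),z).round(4))
for n,p,z in (('dial',(290,350),.1),('panTL',(168,312),.058),('panTR',(257,310),.058),('panBL',(168,399),.058),('panBR',(257,397),.058),('conTR',(314,299),.062),('conBR',(315,407),.062)): print(n,cast('top',(p[0]/1.4,p[1]/1.4),z).round(4))
```

```text
Lf [ 0.5278 -0.2383  0.128 ]
Ln [ 0.4407 -0.2432  0.128 ]
Mf [ 0.5312 -0.2875  0.128 ]
Mn [ 0.4422 -0.2946  0.128 ]
Rf [ 0.5347 -0.3391  0.128 ]
Rn [ 0.4488 -0.3449  0.128 ]
arm [ 0.4936 -0.3179  0.099 ]
barL [0.6823 0.2115 0.1   ]
kL [0.6775 0.0746 0.139 ]
kR [ 0.6729 -0.1882  0.139 ]
mark [ 0.6772 -0.0564  0.163 ]
saddle [ 0.6761 -0.0564  0.142 ]
dial [0.4351 0.1484 0.1   ]
panTL [0.5007 0.3876 0.058 ]
panTR [0.509  0.2213 0.058 ]
panBL [0.3409 0.375  0.058 ]
panBR [0.3492 0.2119 0.058 ]
conTR [0.5322 0.1152 0.062 ]
conBR [0.3345 0.1043 0.062 ]
```

move_arm --motion '[0,0,-0.158,0,0,-0.045,1,0,0,-0.158,0,0,-0.045,1,0,0,-0.158,0,0,-0.045,1,0,0,-0.158,0,0,-0.045,1,0,0,-0.158,0,0,-0.045,1,0,0,-0.158,0,0,-0.045,1,0,0,-0.158,0,0,-0.045,1,0,0,-0.158,0,0,-0.045,1,0,0,-0.158,0,0,-0.045,1,0,0,-0.158,0,0,-0.045,1,0,0,-0.158,0,0,0,1]'

```text
time: 1.02
tool_pos: [0.1466, -0.5303, 0.251]
ee_rot: [3.142, 0.001, 1.641]
wrist_force: [-0.1, -0.6, 0.3]
width: 0.0938
finger_force: 0.0
```

move_arm --motion '[0,0,0,0.187,0.335,0,1,0,0,0,0.187,0.335,0,1,0,0,0,0.187,0.335,0,1,0,0,0,0.187,0.335,0,1,0,0,0,0.187,0.335,0,1,0,0,0,0.187,0.335,0,1,0,0,0,0.187,0.335,0,1,0,0,0,0.187,0.335,0,1,0,0,0,0.187,0.335,0,1,0,0,0,0.187,0.335,0,1,0,0,0,0,0,0,1]'

```text
time: 1.93
tool_pos: [0.4734, -0.3175, 0.2491]
ee_rot: [3.14, -0.003, 1.643]
wrist_force: [-0.7, -0.6, 0.3]
width: 0.0943
finger_force: 0.0
```

Run:
```python
from h import *
o=robot.get_obs();print(o['time'],o['tool_pos'].round(4),o['ee_rot'].round(4),o['joint_positions'].round(2))
c=robot.get_calibration('wrist');a=snap('wrist','w1.png')
import pickle;pickle.dump(c,open('w1.pkl','wb'))
```

```text
1.9333 [ 0.4734 -0.3175  0.2491] [ 3.1403 -0.0034  1.6427] [-0.69  0.13  1.24  0.    1.77 -0.76]
```

View pics/w1.png

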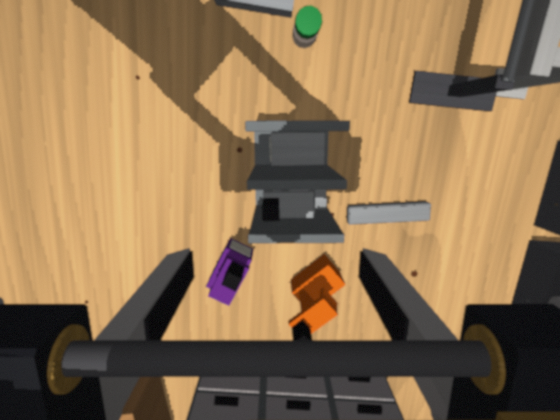

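The wrist view shows the rack with the black post at about (270,210) in the lower bay and the spare above it. The purple and orange look-alikes are outside, at (230,272) and (316,295).

Run:
```python
from h import *
import pickle
c=pickle.load(open('w1.pkl','rb'));a=cv2.imread('pics/w1.png')
g=a.max(2)
print(g[196:226:2,252:296:2])
m=np.zeros_like(g);m[190:228,252:296]=(g[190:228,252:296]<28)
n,l,s,ct=cv2.connectedComponentsWithStats(m.astype(np.uint8))
for i in range(1,n):
    if s[i][4]>20: print(s[i],ct[i],cast('w',ct[i],.128,c).round(4))
# cheeks
for p in ((245,126),(349,126),(246,184.5),(346,184.5),(248,239),(343,238)): print(p,cast('w',p,.128,c).round(4))
```

```text
[[218 207 144 128 115 108  81  78  77  77  78  77  76  80  79  83  82  81
   82  82  81  81]
 [219 206 145 120  81  72  48  39  39  37  38  39  39  53  79  81  80  81
   82  83  82  83]
 [218 208 147  98  66  46  16  12  14  11  12  11  13  38  77  82  82  81
   81  83  83  83]
 [218 209 145  78  63  44  14  15  10  10  10   9  10  37  77  82  83  83
   81  83  84  83]
 [218 207 132  69  56  35  10  12  11  14  13  13  15  35  78  81  84  82
   84  82  82  82]
 [218 196  97  49  46  25  17  13  16  13  15  14  17  39  77  83  82  84
   83  82  83  83]
 [217 175  74  46  43  26  14  15  15  16  16  13  16  36  76  82  82  83
   81  82  82  81]
 [214 150  56  47  44  30  17  16  16  13  14  18  16  30  72  81  83  82
   82  83  82  83]
 [205 125  47  45  46  28  17  17  17  16  18  16  14  31  70  81  82  82
   82  82  82  82]
 [193  93  46  47  45  29  14  18  15  14  14  14  13  33  70  82  82  81
   83  83  83  82]
 [175  74  47  47  47  29  15  17  14  13  16  13  15  29  68  77  79  80
   79  79  80  78]
 [150  55  46  47  43  29  14  15  14  14  15  17  14  26  53  61  60  59
   60  61  58  59]
 [122  49  48  46  45  37  26  23  24  26  26  27  28  30  43  48  47  48
   47  46  49  48]
 [ 93  47  46  46  47  45  40  41  43  43  45  45  44  45  47  47  48  47
   47  47  46  47]
 [ 74  47  47  46  45  46  45  46  46  45  46  46  48  48  50  48  47  47
   45  48  47  47]]
[262 199  17  22 329] [269.97568389 209.53799392] [ 0.4678 -0.317   0.128 ]
(245, 126) [ 0.4417 -0.2451  0.128 ]
(349, 126) [ 0.5302 -0.2388  0.128 ]
(246, 184.5) [ 0.4449 -0.2955  0.128 ]
(346, 184.5) [ 0.534  -0.2891  0.128 ]
(248, 239) [ 0.4493 -0.3467  0.128 ]
(343, 238) [ 0.5375 -0.3394  0.128 ]
```

Run:
```python
from h import *
o=robot.get_obs();print(o['time'],o['tool_pos'].round(4),o['ee_rot'].round(4),o['qvel'].round(3))
```

```text
1.9833 [ 0.471  -0.3196  0.2492] [-3.1404e+00 -1.7000e-03  1.6404e+00] [-0.068 -0.022  0.016 -0.039  0.009 -0.02 ]
```

move_arm --motion '[0,0,0,0.01,0,0.2,1,0,0,0,0,0,0.25,1,0,0,0,0,0,0.25,1,0,0,0,0,0,0.2,1,0,0,0,0,0,0.1,1,0,0,0,0,0,0,1,0,0,0,0,0,0,1]'

```text
time: 2.57
tool_pos: [0.4682, -0.3216, 0.1506]
ee_rot: [-3.141, -0.0, 1.634]
wrist_force: [-0.1, 0.3, 0.3]
width: 0.0938
finger_force: 0.0
```

move_arm --motion '[0,0,-0.014,0.028,-0.002,0.1,1,0,0,0,0,0,0.15,1,0,0,0,0,0,0.13,1,0,0,0,0,0,0.08,1,0,0,0,0,0,0,1,0,0,0,0,0,0,1]'

```text
time: 3.07
tool_pos: [0.4686, -0.3184, 0.1049]
ee_rot: [3.141, 0.0, 1.646]
wrist_force: [0.1, 0.3, 0.1]
width: 0.0942
finger_force: 0.0
```

move_arm --motion '[0,0,0,0,0,0,0.4,0,0,0,0,0,0,0,0,0,0,0,0,0,0,0,0,0,0,0,0,0,0,0,0,0,0,0,0,0,0,0,0,0,0,0,0,0,0,0,0,0,0,0,0,0,0,0,0,0]'

```text
time: 3.73
tool_pos: [0.4685, -0.3183, 0.1044]
ee_rot: [-3.141, -0.0, 1.646]
wrist_force: [0.0, -0.4, -0.4]
width: 0.0439
finger_force: 0.0
```

move_arm --motion '[0,0,0,0,0,0,0,0,0,0,0,0,0,0,0,0,0,0,0,0,0,0,0,0,0,0,0,0,0,0,0,0,0,0,0,0,0,0,0,0,0,0,0,0,0,0,0,0,0]'

```text
time: 4.32
tool_pos: [0.4685, -0.3182, 0.1045]
ee_rot: [3.142, -0.0, 1.646]
wrist_force: [0.8, 0.7, -0.5]
width: 0.0158
finger_force: 30.0
```

move_arm --motion '[0,0,0,0,0,-0.05,0,0,0,0,0,0,-0.1,0,0,0,0,0,0,-0.1,0,0,0,0,0,0,0,0]'

```text
time: 4.65
tool_pos: [0.4697, -0.3193, 0.1325]
ee_rot: [3.138, 0.004, 1.646]
wrist_force: [1.3, -0.8, -2.5]
width: 0.0157
finger_force: 30.0
```

move_arm --motion '[0,0,0,0,0,-0.15,0,0,0,0,0,0,-0.3,0,0,0,0,0,0,-0.3,0,0,0,0,0,0,-0.3,0,0,0,0,0,0,-0.25,0,0,0,0,0,0,-0.1,0,0,0,0,0.1,0,0,0,0,0,0,0.2,-0.01,0,0,0,0,0,0.3,-0.01,0,0,0,0,0,0.35,-0.02,0,0,0,0,0,0.35,-0.02,0,0,0,0,0,0.35,-0.02,0,0]'

```text
time: 5.65
tool_pos: [0.4466, -0.1519, 0.2665]
ee_rot: [-3.138, -0.003, 1.645]
wrist_force: [0.6, 1.1, -4.1]
width: 0.0158
finger_force: 30.0
```

move_arm --motion '[0,0,0,0.35,-0.02,0,0,0,0,0,0.35,-0.02,0,0,0,0,0,0.35,-0.02,0,0,0,0,0,0.35,-0.02,0,0,0,0,0,0.35,-0.02,0,0,0,0,0,0.35,-0.02,0,0,0,0,0,0.35,-0.02,0,0,0,0,0,0.35,-0.02,0,0,0,0,0,0.35,-0.02,0,0,0,0,0,0.35,-0.01,0,0,0,0,0,0.2,0,0,0,0,0,0,0.1,0,0,0]'

```text
time: 6.65
tool_pos: [0.3985, 0.2257, 0.2667]
ee_rot: [-3.137, 0.0, 1.65]
wrist_force: [-0.5, -1.4, -2.9]
width: 0.0159
finger_force: 30.0
```

move_arm --motion '[0,0,0,0.53,0,0,0,0,0,0,0.3,0,0,0,0,0,0,0.1,0,0,0,0,0,0,0,0,0,0,0,0,0,0,0,0,0]'

```text
time: 7.07
tool_pos: [0.3942, 0.3036, 0.268]
ee_rot: [-3.139, 0.003, 1.646]
wrist_force: [0.4, 0.8, -4.0]
width: 0.0153
finger_force: 30.0
```

Run:
```python
from h import *
snap('side','s2.png');a=snap('top','t2.png')
o=robot.get_obs();print(o['time'],o['tool_pos'].round(4),o['ee_rot'].round(4))
b=cv2.imread('pics/s2.png');a=cv2.imread('pics/t2.png')
m=np.hstack([cv2.resize(a[180:330,90:240],(400,400)),cv2.resize(b[60:220,140:300],(400,400))]);cv2.imwrite('pics/m2.png',m)
```

```text
7.1667 [0.3947 0.3031 0.2689] [-3.1408e+00  1.6000e-03  1.6441e+00]
```

View pics/m2.png

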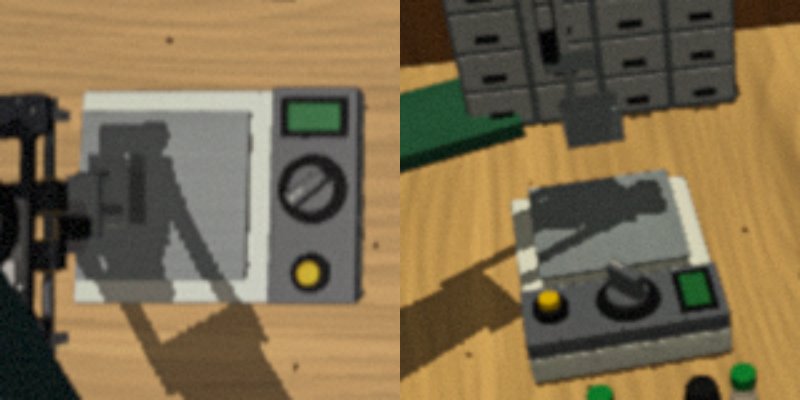

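The carrier hangs level above the pan. In the top crop it looks shifted left because of parallax, but its computed origin is within 6 mm of the pan centre. Lowering it now.

move_arm --motion '[0,0,0,-0.04,0,0.15,0,0,0,0,0,0,0.25,0,0,0,0,0,0,0.25,0,0,0,0,0,0,0.2,0,0,0,0,0,0,0.12,0,0,0,0,0,0,0.07,0,0,0,0,0,0,0.04,0,0,0,0,0,0,0.01,0,0,0,0,0,0,0,0,0,0,0,0,0,0,0]'

```text
time: 8.0
tool_pos: [0.3957, 0.301, 0.1619]
ee_rot: [3.139, -0.001, 1.646]
wrist_force: [0.7, 0.5, -3.0]
width: 0.0158
finger_force: 30.0
```

move_arm --motion '[0,0,0,0,0,0.02,0,0,0,0,0,0,0.02,0,0,0,0,0,0,0,0,0,0,0,0,0,0,0]'

```text
time: 8.33
tool_pos: [0.3953, 0.3008, 0.157]
ee_rot: [3.14, -0.0, 1.646]
wrist_force: [0.1, 0.6, -1.4]
width: 0.0159
finger_force: 30.0
```

move_arm --motion '[0,0,0,0,0,0.008,0,0,0,0,0,0,0,0,0,0,0,0,0,0,0]'

```text
time: 8.58
tool_pos: [0.3953, 0.3009, 0.1569]
ee_rot: [3.14, -0.001, 1.646]
wrist_force: [-1.0, -0.3, 3.0]
width: 0.0159
finger_force: 30.0
```

move_arm --motion '[0,0,0,0,0,0,0.3,0,0,0,0,0,0,0.6,0,0,0,0,0,0,0.6,0,0,0,0,0,0,0.6,0,0,0,0,0,0,0.6,0,0,0,0,0,0,0.6]'

```text
time: 9.08
tool_pos: [0.3949, 0.3005, 0.1554]
ee_rot: [-3.141, 0.0, 1.646]
wrist_force: [0.5, 0.2, -0.1]
width: 0.0523
finger_force: 0.0
```

move_arm --motion '[0,0,0,0,0,-0.1,0.8,0,0,0,0,0,-0.2,1,0,0,0,0,0,-0.3,1,0,0,0,0,0,-0.3,1,0,0,0,0,0,-0.2,1]'

```text
time: 9.5
tool_pos: [0.3955, 0.301, 0.2696]
ee_rot: [3.138, -0.002, 1.646]
wrist_force: [0.3, 0.7, -0.3]
width: 0.0859
finger_force: 0.0
```

move_arm --motion '[0,0,0.15,0,0,0,1,0,0,0.155,0,0,0,1,0,0,0.155,0,0,0,1,0,0,0.155,0,0,0,1,0,0,0.155,0,0,0,1,0,0,0.155,0,0,0,1,0,0,0.155,0,0,0,1,0,0,0.155,0,0,0,1,0,0,0.155,0,0,0,1,0,0,0.155,0,0,0,1,0,0,0.155,0,0,0,1,0,0,0.155,0,0,0,1]'

```text
time: 10.5
tool_pos: [0.395, 0.3007, 0.2665]
ee_rot: [-3.141, -0.001, 0.183]
wrist_force: [-0.2, 0.1, 0.4]
width: 0.0939
finger_force: 0.0
```

move_arm --motion '[0,0,0.145,0,0,0,1,0,0,0,0,0,0,1,0,0,0,0,0,0,1,0,0,0,0,0,0,1]'

```text
time: 10.83
tool_pos: [0.395, 0.3007, 0.2661]
ee_rot: [-3.141, -0.0, 0.077]
wrist_force: [0.1, -0.1, -0.2]
width: 0.0942
finger_force: 0.0
```

Run:
```python
from h import *
import pickle
o=robot.get_obs();print(o['time'],o['tool_pos'].round(4),o['ee_rot'].round(4),o['joint_positions'].round(2))
c=robot.get_calibration('wrist');a=snap('wrist','w2.png');pickle.dump(c,open('w2.pkl','wb'))
print(proj('w',(.395,.3005,.18),c))
```

```text
10.8333 [0.395  0.3007 0.2661] [-3.1414e+00 -5.0000e-04  7.7500e-02] [ 0.54 -0.04  1.38 -0.    1.8   2.03]
[275.74500213 221.06919106]
```

View pics/w2.png

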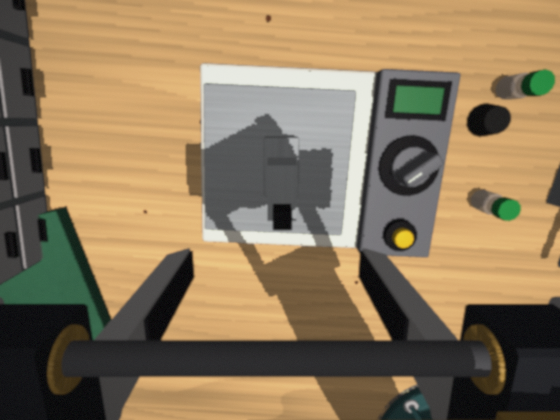

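The carrier stands upright on the pan with its post at (283,217), and the dial is at (413,167).

Run:
```python
from h import *
import pickle
c=pickle.load(open('w2.pkl','rb'));a=cv2.imread('pics/w2.png');g=a.max(2)
print(g[198:236:2,264:304:2])
for p in((272,230),(292,230),(272.5,210),(282,220)):print(p,cast('w',p,.18,c).round(4))
# yaw of arm/box edges: px
print(g[130:200:6,256:306:2])
# dial bar bright region
m=((g>115)&(g<200)).astype(np.uint8); r=np.zeros_like(m); cv2.circle(r,(410,166),27,1,-1); m&=r
hsv=cv2.cvtColor(a,cv2.COLOR_BGR2HSV)
print(g[145:190:3,385:442:3])
```

```text
[[ 85  85  84  83  84  84  85  84  84  86  85  84  85  83  85  84  82  81
   82  83]
 [ 83  85  84  83  84  84  84  85  84  85  85  84  84  86  86  84  85  86
   83  84]
 [ 83  83  84  84  82  79  80  78  80  80  80  77  80  83  84  83  83  84
   83  85]
 [100 116  90  83  70  43  39  41  40  40  40  39  39  56  81  82  83  81
   81  82]
 [150 155 101  82  64  22  11   9  11  10  10  15  12  41  79  86  95  88
   82  82]
 [169 157 101  83  60  18  15  15  14  11   8  11  14  30  77 112 151 126
   85  85]
 [168 156 100  83  60  19  12  12  12  11  15   6   9  30 111 159 168 140
   90  81]
 [165 154 100  82  61  19  14  15  16  17  12  17  14  35 133 173 170 154
  105  83]
 [165 154  98  82  60  22  14  14  17  13  12  19  15  34 134 172 168 161
  137  93]
 [167 154 100  81  60  19  13  14  15  15  13  15  14  31 129 170 169 164
  156 122]
 [167 155 100  83  61  20  13  12  14  14  14  12  17  23  94 141 156 165
  163 140]
 [168 161 128 119  84  25  11  16  14  14  10  12  10  27  93 120 147 166
  166 154]
 [170 168 164 163 118  31  13  16  17  17  13  17  15  35 127 160 165 166
  167 
[... 2430 characters left out ...]
  69  48  43  43  45  51  82 112 126 125 121
  120]
 [ 39  36  45 121 127 105  66  44  42  45  46  64  95 117 126 124 122 119
  106]
 [ 36  35  41 103  79  53  46  44  44  50  81 111 124 124 124 120 114  97
   95]
 [ 35  34  34  57  44  43  42  44  62  96 122 135 159 122 118 108  64  36
  107]
 [ 35  35  32  42  39  40  47  78 105 127 158 201 157 115 110  55  31  59
  115]
 [ 36  35  35  43  41  39  62 113 130 180 184 130 112 114  84  34  32 103
  118]
 [ 35  35  37  36  39  41  47  93 185 157 117 112 118  84  35  31  73 118
  119]
 [ 34  36  36  37  37  56  53  60 106 110 112  97  64  34  32  62 114 120
  121]
 [ 92  39  37  34  33  31  35  38  51  56  50  33  31  30  61 112 120 120
  125]]
```

move_arm --motion '[0,0,0,0.012,0.043,0.15,1,0,0,0,0,0,0.25,0.8,0,0,0,0,0,0.25,0.7,0,0,0,0,0,0.2,0.6,0,0,0,0,0,0.13,0.5,0,0,0,0,0,0.08,0.5,0,0,0,0,0,0.03,0.5,0,0,0,0,0,0,0.5,0,0,0,0,0,0,0.5]'

```text
time: 11.63
tool_pos: [0.3969, 0.2967, 0.1577]
ee_rot: [-3.141, -0.002, 0.075]
wrist_force: [-0.2, -0.8, 0.1]
width: 0.0477
finger_force: 0.0
```

move_arm --motion '[0,0,0,0,0,0,0.4,0,0,0,0,0,0,0.3,0,0,0,0,0,0,0.2,0,0,0,0,0,0,0,0,0,0,0,0,0,0,0,0,0,0,0,0,0,0,0,0,0,0,0,0]'

```text
time: 12.22
tool_pos: [0.3965, 0.2963, 0.1569]
ee_rot: [3.141, -0.0, 0.075]
wrist_force: [-0.6, -0.6, 1.5]
width: 0.0158
finger_force: 30.0
```

move_arm --motion '[0,0,0,0,0,-0.08,0,0,0,0,0,0,-0.2,0,0,0,0,0,0,-0.3,0,0,0,0.06,0,0,-0.3,0,0,0,0.058,0,0,-0.3,0,0,0,0,0,0,-0.2,0,0,0,0,0,0,-0.05,0]'

```text
time: 12.8
tool_pos: [0.3974, 0.2971, 0.3039]
ee_rot: [-3.138, -0.006, -0.017]
wrist_force: [0.7, 0.5, -3.8]
width: 0.0161
finger_force: 30.0
```

move_arm --motion '[0,0,0,0.1,0.1,0,0,0,0,0,0.2,0.2,0,0,0,0,0,0.25,0.23,0,0,0,0,0,0.28,0.25,0,0,0,0,0,0.28,0.25,0,0,0,0,0,0.28,0.25,0,0,0,0,0,0.2,0.2,0,0,0,0,0,0.12,0.1,0,0,0,0,0,0.05,0.05,0,0,0,0,0,0,0,0,0,0,0,0,0,0,0,0,0,0,0,0,0,0,0]'

```text
time: 13.8
tool_pos: [0.5685, 0.1318, 0.2998]
ee_rot: [-3.141, 0.0, -0.016]
wrist_force: [-1.7, -0.3, -3.7]
width: 0.016
finger_force: 30.0
```

Run:
```python
from h import *
import pickle
o=robot.get_obs();print(o['time'],o['tool_pos'].round(4),o['ee_rot'].round(4),o['wrist_force'])
c=robot.get_calibration('wrist');a=snap('wrist','w3.png');pickle.dump(c,open('w3.pkl','wb'))
for p in ((.68,.2,.105),(.678,.065,.139),(.676,-.056,.163)):print(proj('w',p,c).round(1))
```

```text
13.8 [0.5685 0.1318 0.2998] [-3.1409e+00  5.0000e-04 -1.5500e-02] [-1.68699776 -0.3063823  -3.68056531]
[207.9  88.9]
[345.   85.3]
[489.8  82.4]
```

View pics/w3.png

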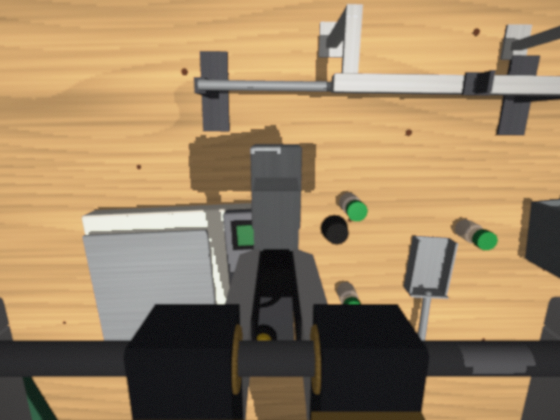

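The view shows the bar from (197,85) to (335,87), the keeper from (335,82) rightwards and the mark saddle at (478,82). The held carrier points straight ahead.

Run:
```python
from h import *
import pickle
c=pickle.load(open('w3.pkl','rb'));a=cv2.imread('pics/w3.png');g=a.max(2).astype(int)
for x in (250,280,310): print(x,g[74:100,x])
for x in (360,400,440): print(x,g[66:102,x])
for r in (74,78,82,86,90,94):print(r,g[r,458:500])
print('kend',g[84,322:346])
print('carrier rows',g[140:210:2,290]); print(g[160,240:312:2]);print(g[200,240:312:2])
```

```text
250 [229 228 227 224 220 206 177 152 152 166 177 174 154 133 123 114 108 112
 117 133 171 208 221 224 224 223]
280 [226 225 223 221 219 210 186 155 148 162 178 181 173 158 141 120 111 109
 118 135 175 212 225 227 227 224]
310 [229 224 220 217 215 207 189 163 150 157 171 179 177 164 146 129 111 106
 110 116 121 131 150 182 212 218]
360 [230 231 233 233 230 225 218 208 212 220 223 224 222 221 223 225 226 227
 226 226 223 223 223 221 205 162 113  97 106 109 113 125 158 188 202 204]
400 [223 224 224 223 220 219 216 208 206 215 220 221 220 220 220 221 223 224
 225 224 222 221 220 220 211 181 132 100 107 113 116 122 142 172 199 209]
440 [230 231 230 229 227 227 226 226 221 215 213 216 215 215 214 213 215 216
 217 218 218 217 216 214 211 195 157 111  94 100 108 121 155 188 199 197]
74 [219 220 220 219 215 195 150  96  65  73  79  81  81  80  80  80  81  76
  66  49  37  35  31  30  29  28  27  28  29  26  31  42  60  73  79  88
 110 125 130 130 130 130]
78 [213 213 212 209 194 152  92  59  64  77  80  81  81  81  79  77  66  54
  45  34  28  26  26  29  24  28  25  27  27  28  37  55  70  7
[... 589 characters left out ...]
 76  79  78  76  76  76  74  76  75  73  68  65
  64  66  67  68  71  71  73  73  75  75  75  77  80  83  86  90  93  94
  94  94  95  95  97 101]
kend [167 168 166 156 132 103  92  87  81  76  80 119 176 214 225 227 226 227
 228 228 228 228 228 227]
carrier rows [227 220 133  74  85  89  88  89  89  89  88  88  88  88  88  89  88  88
  84  75  71  71  72  71  71  73  87  89  90  90  90  90  87  90  89]
[119 119 120 121 119 102  83  89  90  91  90  89  90  92  90  89  87  87
  87  87  89  90  91  90  90  88  87  87  89  87  82 106 119 120 117 115]
[140 139 139 138 140 132  94  88  89  89  88  88  90  90  89  89  88  89
  89  90  89  87  90  89  88  90  90  89  89  87 131 210 221 221 221 221]
```

Run:
```python
from h import *
import pickle
c=pickle.load(open('w3.pkl','rb'))
p=lambda u,v,z:print((u,v,z),cast('w',(u,v),z,c).round(4))
for u,v in((250,80),(250,84.6),(250,89),(280,80.3),(310,80.8)):p(u,v,.1)
for u,v in((360,72.7),(360,91),(440,73.5),(440,91.7)):p(u,v,.139)
p(333.3,84,.139);p(462.6,82,.139);p(464.5,82,.143);p(491.5,82,.143);p(197,85,.1)
print('box front edge'); p(276,144.5,.201+.04)
p(251,160,.241);p(301.5,160,.241)
print(np.round(-np.array(c['R']).T@c['t'],3))
```

```text
(250, 80, 0.1) [0.6884 0.1565 0.1   ]
(250, 84.6, 0.1) [0.6839 0.1567 0.1   ]
(250, 89, 0.1) [0.6796 0.1569 0.1   ]
(280, 80.3, 0.1) [0.6876 0.1253 0.1   ]
(310, 80.8, 0.1) [0.6866 0.0941 0.1   ]
(360, 72.7, 0.139) [0.6887 0.0515 0.139 ]
(360, 91, 0.139) [0.6727 0.0507 0.139 ]
(440, 73.5, 0.139) [ 0.6868 -0.0228  0.139 ]
(440, 91.7, 0.139) [ 0.6709 -0.0246  0.139 ]
(333.3, 84, 0.139) [0.6793 0.076  0.139 ]
(462.6, 82, 0.139) [ 0.6791 -0.0447  0.139 ]
(464.5, 82, 0.143) [ 0.6786 -0.0444  0.143 ]
(491.5, 82, 0.143) [ 0.6782 -0.0694  0.143 ]
(197, 85, 0.1) [0.6844 0.212  0.1   ]
box front edge
(276, 144.5, 0.24100000000000002) [0.6311 0.1304 0.241 ]
(251, 160, 0.241) [0.6209 0.1479 0.241 ]
(301.5, 160, 0.241) [0.6203 0.1129 0.241 ]
[0.646 0.13  0.479]
```

move_arm --motion '[0,0,0.008,0,0,0.15,0,0,0,0,0,0,0.3,0,0,0,0,0,0,0.3,0,0,0,0,0,0,0.3,0,0,0,0,0,0,0.25,0,0,0,0,0,0,0.15,0,0,0,0,0,0,0.08,0,0,0,0,0,0,0.03,0,0,0,0,0,0,0,0,0,0,0,0,0,0,0]'

```text
time: 14.68
tool_pos: [0.5703, 0.1309, 0.1455]
ee_rot: [-3.141, -0.003, -0.023]
wrist_force: [0.0, -0.1, -3.9]
width: 0.0156
finger_force: 30.0
```

move_arm --motion '[0,0,0,0.1,0,0,0,0,0,0,0.15,0,0,0,0,0,0,0.15,0,0,0,0,0,0,0.1,0,0,0,0,0,0,0.05,0,0,0,0,0,0,0,0,0,0]'

```text
time: 15.18
tool_pos: [0.6264, 0.1288, 0.1444]
ee_rot: [-3.141, -0.002, -0.024]
wrist_force: [0.3, -0.5, -3.6]
width: 0.0157
finger_force: 30.0
```

Run:
```python
from h import *
o=robot.get_obs();print(o['time'],o['tool_pos'].round(4),o['ee_rot'].round(4),o['wrist_force'])
a=snap('side','s4.png');b=snap('wrist','w4.png')
A=cv2.resize(a[110:260,270:420],(600,600),interpolation=cv2.INTER_CUBIC);cv2.imwrite('pics/m4.png',A[:,:,::-1])
for y in (.15,.13,.11):print(proj('side',(.6825,y,.105)).round(1))
```

```text
15.1833 [0.6264 0.1288 0.1444] [-3.1414e+00 -2.2000e-03 -2.4500e-02] [ 0.25685734 -0.47789701 -3.60284932]
[324.3 156. ]
[326.3 160.8]
[328.3 165.8]
```

View pics/m4.png

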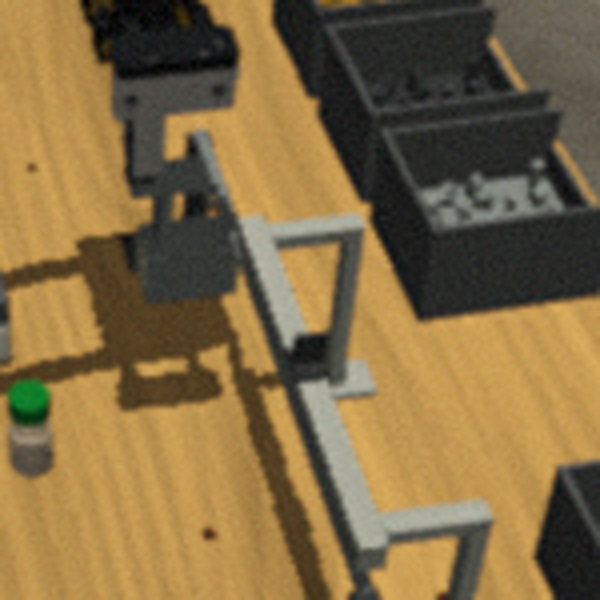

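The side crop shows the box going in under the bar, with the hook arm at (195,160) just at the bar's near side and nothing touching. Carrying on.

move_arm --motion '[0,0,0,0.08,0,0,0,0,0,0,0.1,0,0,0,0,0,0,0.07,0,0,0,0,0,0,0.04,0,0,0,0,0,0,0,0,0,0,0,0,0,0,0,0,0,0,0,0,0,0,0,0]'

```text
time: 15.87
tool_pos: [0.6532, 0.1284, 0.1436]
ee_rot: [3.141, 0.001, -0.024]
wrist_force: [0.7, 0.3, -4.4]
width: 0.0155
finger_force: 30.0
```

move_arm --motion '[0,0,0,0,0,0.04,0,0,0,0,0,0,0.05,0,0,0,0,0,0,0.05,0,0,0,0,0,0,0.04,0,0,0,0,0,0,0.02,0,0,0,0,0,0,0,0,0,0,0,0,0,0,0]'

```text
time: 16.45
tool_pos: [0.6533, 0.1283, 0.1233]
ee_rot: [3.141, 0.001, -0.024]
wrist_force: [0.6, 0.3, -3.7]
width: 0.0159
finger_force: 30.0
```

move_arm --motion '[0,0,0,0,0,0.02,0,0,0,0,0,0,0.01,0,0,0,0,0,0,0,0,0,0,0,0,0,0,0]'

```text
time: 16.78
tool_pos: [0.6535, 0.1283, 0.1207]
ee_rot: [3.142, -0.0, -0.024]
wrist_force: [-0.4, 1.0, -3.3]
width: 0.0159
finger_force: 30.0
```

move_arm --motion '[0,0,0,0,0.03,0.005,0,0,0,0,0,0.06,0,0,0,0,0,0,0.09,0,0,0,0,0,0,0.09,0,0,0,0,0,0,0.09,0,0,0,0,0,0,0.09,0,0,0,0,0,0,0.09,0,0,0,0,0,0,0.09,0,0,0,0,0,0,0.09,0,0,0,0,0,0,0.09,0,0,0,0,0,0,0.06,0,0,0,0,0,0,0.03,0,0]'

```text
time: 17.78
tool_pos: [0.6513, 0.0371, 0.1201]
ee_rot: [3.141, 0.0, -0.025]
wrist_force: [-0.7, -0.3, -3.8]
width: 0.0157
finger_force: 30.0
```

move_arm --motion '[0,0,0,0,0.03,0,0,0,0,0,0,0.06,0,0,0,0,0,0,0.1,0,0,0,0,0,0,0.1,0,0,0,0,0,0,0.1,0,0,0,0,0,0,0.1,0,0,0,0,0,0,0.1,0,0,0,0,0,0,0.1,0,0,0,0,0,0,0.1,0,0,0,0,0,0,0.07,0,0,0,0,0,0,0.05,0,0,0,0,0,0,0.02,0,0]'

```text
time: 18.78
tool_pos: [0.6491, -0.0557, 0.1202]
ee_rot: [3.141, -0.0, -0.025]
wrist_force: [-0.1, 0.9, -3.4]
width: 0.0157
finger_force: 30.0
```

move_arm --motion '[0,0,0,0,0,0,0,0,0,0,0,0,0,0,0,0,0,0,0,0,0]'

```text
time: 19.03
tool_pos: [0.6491, -0.0541, 0.1202]
ee_rot: [-3.141, 0.0, -0.023]
wrist_force: [0.1, 0.0, -3.3]
width: 0.0158
finger_force: 30.0
```

Run:
```python
from h import *
import pickle
o=robot.get_obs();print(o['time'],o['tool_pos'].round(4),o['ee_rot'].round(4),o['wrist_force'])
c=robot.get_calibration('wrist');b=snap('wrist','w5.png');pickle.dump(c,open('w5.pkl','wb'))
snap('top','t5.png');snap('side','s5.png')
print(proj('w',(.677,-.0567,.139),c),proj('w',(.677,-.0567,.165),c))
A=cv2.resize(b[100:250,180:380],(800,600),interpolation=cv2.INTER_CUBIC);cv2.imwrite('pics/m5.png',A[:,:,::-1])
```

```text
19.0333 [ 0.6491 -0.0541  0.1202] [-3.1413e+00  1.0000e-04 -2.3200e-02] [ 0.11476735  0.0221581  -3.25650794]
[279.33212624 226.62453492] [279.95534585 245.06280504]
```

View pics/m5.png

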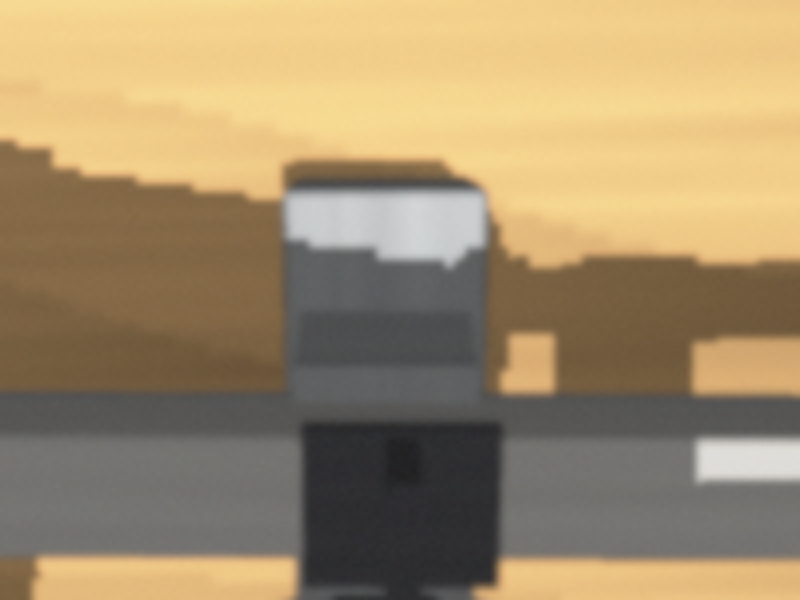

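The wrist crop shows the fin and saddle centred at x=402 and the box and lip at x=387. After correcting for depth, the carrier is about 1.8 mm short, which matches the measured pose. I'll move it that far and then lower it.

move_arm --motion '[0,0,0,0,0.018,0,0,0,0,0,0,0,0,0,0,0,0,0,0,0.01,0,0,0,0,0,0,0.005,0,0,0,0,0,0,0,0,0,0,0,0,0,0,0]'

```text
time: 19.68
tool_pos: [0.6492, -0.0565, 0.1192]
ee_rot: [3.141, -0.001, -0.024]
wrist_force: [-0.8, 0.2, -1.4]
width: 0.0158
finger_force: 30.0
```

move_arm --motion '[0,0,0,0,-0.004,0.005,0,0,0,0,0,0,0,0,0,0,0,0,0,0,0.2,0,0,0,0,0,0,0.25,0,0,0,0,0,0,0.35,0,0,0,0,0,0,0.4,0,0,0,0,0,0,0.4,0,0,0,0,0,0,0.4]'

```text
time: 20.35
tool_pos: [0.6492, -0.056, 0.1181]
ee_rot: [3.142, -0.0, -0.024]
wrist_force: [-0.4, 0.6, -0.6]
width: 0.0376
finger_force: 0.0
```

move_arm --motion '[0,0,0,0,0,-0.05,0.4,0,0,0,0,0,-0.1,0.4,0,0,0,0,0,-0.2,0.4,0,0,0,0,0,-0.3,0.6,0,0,0,0,0,-0.3,0.8,0,0,0,0,0,-0.2,1,0,0,0,0,0,0,1,0,0,0,0,0,0,1]'

```text
time: 21.02
tool_pos: [0.6499, -0.0561, 0.2356]
ee_rot: [3.141, -0.005, -0.024]
wrist_force: [0.3, -0.6, -1.4]
width: 0.0677
finger_force: 0.0
```

Run:
```python
from h import *
import pickle
o=robot.get_obs();print(o['time'],o['tool_pos'].round(4),o['ee_rot'].round(4),o['wrist_force'])
c=robot.get_calibration('wrist');b=snap('wrist','w6.png');pickle.dump(c,open('w6.pkl','wb'))
A=cv2.resize(b[100:250,180:380],(800,600),interpolation=cv2.INTER_CUBIC)
a=snap('side','s6.png');B=cv2.resize(a[140:240,300:400],(400,400),interpolation=cv2.INTER_CUBIC)
m=np.zeros((400,800,3),np.uint8);m[:,400:]=B;m[:300,:400]=A[::2,::2];cv2.imwrite('pics/m6.png',m[:,:,::-1])
```

```text
21.0167 [ 0.6499 -0.0561  0.2356] [ 3.1408 -0.0046 -0.0239] [ 0.25460677 -0.57535663 -1.41302656]
```

View pics/m6.png

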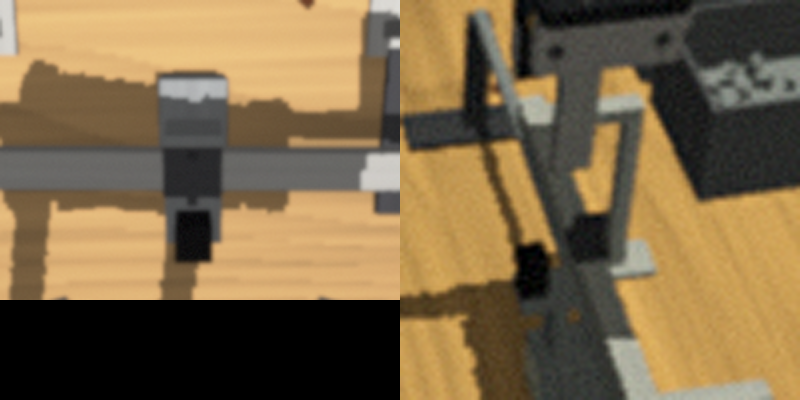

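The carrier hangs free and in line: saddle centre at x=192, box at 192, post at 193. The ten pictures are used up, so I'll measure the dial from wrist pixels alone. Moving above it now.

move_arm --motion '[0,0,0,0,0,-0.3,1,0,0,0,-0.1,-0.1,-0.2,1,0,0,0,-0.22,-0.2,-0.1,1,0,0,0,-0.25,-0.22,0,1,0,0,0,-0.25,-0.22,0,1,0,0,0,-0.25,-0.22,0,1,0,0,0,-0.25,-0.22,0,1,0,0,0,-0.25,-0.22,0,1,0,0,0,-0.25,-0.22,0,1,0,0,0,-0.2,-0.2,0,1,0,0,0,-0.15,-0.15,0,1,0,0,0,-0.05,-0.04,0,1]'

```text
time: 22.12
tool_pos: [0.4294, 0.1519, 0.2913]
ee_rot: [3.142, 0.004, -0.021]
wrist_force: [-0.8, 0.8, 0.3]
width: 0.0936
finger_force: 0.0
```

move_arm --motion '[0,0,-0.155,0,0,0.05,1,0,0,-0.155,0,0,0.05,1,0,0,-0.155,0,0,0.05,1,0,0,-0.155,0,0,0.05,1,0,0,-0.155,0,0,0.05,1,0,0,-0.155,0,0,0.05,1,0,0,-0.155,0,0,0.05,1,0,0,-0.155,0,0,0.05,1,0,0,-0.155,0,0,0.05,1,0,0,-0.155,0,0,0.05,1,0,0,-0.155,0,0,0.05,1,0,0,-0.155,0,0,0.05,1]'

```text
time: 23.12
tool_pos: [0.4319, 0.1494, 0.2308]
ee_rot: [-3.138, 0.002, 1.442]
wrist_force: [-0.1, -0.6, 0.4]
width: 0.094
finger_force: 0.0
```

move_arm --motion '[0,0,-0.155,0,0,0.05,1,0,0,-0.155,0,0,0.05,1,0,0,-0.155,0,0,0,1,0,0,-0.155,0,0,0,1,0,0,-0.155,0,0,0,1,0,0,-0.155,0,0,0,1,0,0,-0.156,0,0,0,1,0,0,0,0,0,0,1,0,0,0,0,0,0,1,0,0,0,0,0,0,1]'

```text
time: 23.95
tool_pos: [0.4319, 0.1498, 0.2221]
ee_rot: [-3.14, -0.001, 2.287]
wrist_force: [-0.3, -0.4, -0.3]
width: 0.0944
finger_force: 0.0
```

Run:
```python
from h import *
import pickle
o=robot.get_obs();print(o['time'],o['tool_pos'].round(4),o['ee_rot'].round(4))
c=robot.get_calibration('wrist');b=snap('wrist','w7.png');pickle.dump(c,open('w7.pkl','wb'))
u=proj('w',(.433,.150,.106),c);print(u)
g=b.max(2).astype(int);x,y=u.astype(int)
ch=" .:-=+*#%@"
for r in range(y-64,y+64,4): print(r,''.join(ch[min(9,g[r,k]//22)] for k in range(x-80,x+80,2)))
print(x-80)
```

```text
23.95 [0.4319 0.1498 0.2221] [-3.1399e+00 -6.0000e-04  2.2868e+00]
[277.7380315  212.43316562]
148 *+:.:%@@@@@@@@@@+:::.:+********************++=#@%**************=================
152 *+:.-@@@@@@@@@@@#:::.:+***********************+==+***************+==============
156 **=.:*@@@@@@@@@@=::..-+************++====++++++-::=+***************+=-==========
160 **+=:.=%@@@@@@#-.....-=====******+=----------------:-+****************==========
164 ==+*=:.  .::..    .:-------=+++=++-------------------::=+***************+=======
168 ----==+=:.     ..::-------------------:::......:::-----::-+***************+=-===
172 --:::-:----::-:------:------------::.     .        .::----:-=+***************===
176 -::-:--:--------:-:------:-----::.         .          .::-:-::-+***************+
180 -::::-::----:---------:---:-:-:.         .......  .     .:-----:-+**************
184 @*--::--:-------::----------:.       .::::::::::::..      :-----::-=+***********
188 @@@%+--:--------:-:---------:      .:---:::::::::-::.     .:--------:-+*********
192 @@@@@@#=-:--:--::--:--:::--:.     ::---:::--+--::---::     .:-:---
[... 1018 characters left out ...]
************++=:
244 ==+*@@@@@@@@@@@@@@@@@@@@@@@@@@@@@@@@@@@@#+++*++++++++=-:.  .=+********+**+++=:..
248 ==*%@@@@@@@@@@@@@@@@@@@@@@@@@@@@@@@@@@@@@@%*++++++++++:...-+******+*****++=:..-+
252 #@@@@@@@@@@@@@@@@@@@@@@@@@@@@@@@@@@@@@@@@@@@@#*+++++-....=+***+++++++*++=:..-+++
256 @@@@@@@@@@@@@@@@@@@@@@@@@@@@@@@@@@@@@@@@@@@@@@@@#+++++-....-+++*+*+++++-..-=+++#
260 @@@@@@@@@@@@@@@@@@@@@@@@@@@@@@@@@@@@@@@@@@@@@@@@@@%*++++=:...:=++++++-..:=+++*@@
264 @@@@@@@@@@@@@@@@@@@@@@@@@@@@@@@@@@@@@@@@@@@@@@@@@@@@@#+++++-:...-=+-..:=+++*@@@@
268 @@@@@@@@@@@@@@@@@@@@@@@@@@@@#-.....:+#@@@@@@@@@@@@@@@@@%*++++=:.....:=+++*@@@@@@
272 @@@@@@@@@@@@@@@@@@@@@@@@@@*..         -#@@@@@@@@@@@@@@@@@@#+++++-..-+++*%@@@@@@@
197
```

Run:
```python
from h import *
import pickle
c=pickle.load(open('w7.pkl','rb'));a=cv2.imread('pics/w7.png');g=cv2.GaussianBlur(a.max(2),(3,3),0).astype(int)
for r in range(176,246,4): print(r,g[r,248:324:2])
for p in ((284,202),):
    for z in(.066,.074):print(cast('w',p,z,c).round(4))
for p in((285,185),(285,230)):print(p,cast('w',p,.106,c).round(4))
print(-np.array(c['R']).T@c['t'])
```

```text
176 [ 67  68  67  68  68  67  58  39  23  19  18  18  18  18  18  16  18  19
  19  17  18  18  17  18  18  18  17  17  24  40  57  66  67  66  66  64
  76 105]
180 [67 66 67 67 61 43 23 18 19 18 18 19 17 19 22 24 27 32 37 34 28 25 22 19
 18 18 17 18 18 18 23 44 62 67 67 67 66 65]
184 [67 67 66 54 29 18 17 18 18 17 19 26 39 53 60 54 49 50 51 50 50 52 59 54
 40 27 19 17 17 18 18 19 32 57 66 67 67 66]
188 [67 67 58 33 19 18 18 18 17 27 48 61 67 68 64 55 54 56 58 57 56 54 59 65
 66 63 49 28 18 18 17 17 18 35 60 66 67 67]
192 [ 67  62  40  19  16  16  16  17  33  55  65  67  67  67  64  59  63  71
 104 104  72  64  60  64  67  68  66  57  34  19  16  17  16  19  41  63
  67  67]
196 [ 66  56  29  16  16  16  16  28  54  66  67  67  67  66  64  59  64  71
 107 107  72  64  60  64  66  66  67  65  56  30  17  17  16  17  31  57
  66  67]
200 [ 65  53  25  17  16  16  18  37  61  66  66  67  66  66  64  59  63  71
 108 107  72  63  59  63  66  66  66  66  62  40  19  17  16  16  29  57
  66  67]
204 [ 65  54  27  18  17  15  20  41  62  66  66  66  66  66  63  60  64  75
 110 104  71  63  59
[... 994 characters left out ...]
7  55  50  55  62  65  66  66  66  65  66  66  66  66  63  50
  28  17]
236 [231 232 233 231 227 224 223 221 210 175 141 129 130 131 131 131 129 119
 103  95  82  71  66  66  66  66  66  66  66  65  65  66  64  54  33  20
  18  38]
240 [233 231 228 225 223 223 224 224 223 222 218 199 164 134 130 130 130 130
 131 131 129 120 112 103  80  68  67  66  66  65  64  56  35  20  17  30
  73 116]
244 [228 225 223 222 223 224 223 222 223 225 228 228 226 216 184 145 130 130
 131 131 131 130 131 131 126 121 117 100  83  68  44  23  17  25  64 110
 130 134]
[0.4376 0.1545 0.066 ]
[0.4363 0.1558 0.074 ]
(285, 185) [0.4215 0.173  0.106 ]
(285, 230) [0.4488 0.1419 0.106 ]
[0.38149396 0.20813903 0.40093369]
```

move_arm --motion '[0,0,0,0.014,0.073,0,0.5,0,0,0,0,0,0.2,0.45,0,0,0,0,0,0.25,0.45,0,0,0,0,0,0.25,0.45,0,0,0,0,0,0.2,0.45,0,0,0,0,0,0.15,0.45,0,0,0,0,0,0.1,0.45,0,0,0,0,0,0,0.45,0,0,0,0,0,0,0.45]'

```text
time: 24.75
tool_pos: [0.4367, 0.1563, 0.1082]
ee_rot: [-3.141, -0.0, 2.29]
wrist_force: [-0.2, 0.3, 0.5]
width: 0.0426
finger_force: 0.0
```

move_arm --motion '[0,0,0,0,0,0.12,0.45,0,0,0,0,0,0.1,0.45,0,0,0,0,0,0.03,0.45,0,0,0,0,0,0,0.45]'

```text
time: 25.08
tool_pos: [0.4362, 0.156, 0.0827]
ee_rot: [-3.14, -0.001, 2.29]
wrist_force: [-0.8, -0.1, 0.3]
width: 0.0427
finger_force: 0.0
```

move_arm --motion '[0,0,0,0,0,0,0.3,0,0,0,0,0,0,0.2,0,0,0,0,0,0,0.1,0,0,0,0,0,0,0,0,0,0,0,0,0,0,0,0,0,0,0,0,0,0,0,0,0,0,0,0]'

```text
time: 25.67
tool_pos: [0.4368, 0.1561, 0.0836]
ee_rot: [3.141, 0.001, 2.29]
wrist_force: [0.4, 0.3, 2.1]
width: 0.0136
finger_force: 30.0
```

move_arm --motion '[0,0,-0.08,0,0,0,0,0,0,-0.12,0,0,0,0,0,0,-0.12,0,0,0,0,0,0,-0.12,0,0,0,0,0,0,-0.12,0,0,0,0,0,0,-0.12,0,0,0,0,0,0,-0.12,0,0,0,0,0,0,-0.12,0,0,0,0,0,0,-0.08,0,0,0,0,0,0,0,0,0,0,0]'

```text
time: 26.5
tool_pos: [0.4365, 0.1557, 0.0835]
ee_rot: [-3.141, 0.0, 3.076]
wrist_force: [-1.2, -1.6, 3.4]
width: 0.0139
finger_force: 30.0
```

Run:
```python
from h import *
o=robot.get_obs();print(o['time'],o['ee_rot'].round(4),o['wrist_force'].round(2),o['wrist_torque'].round(3),o['joint_torque'].round(3))
```

```text
26.5 [-3.1407e+00  1.0000e-04  3.0761e+00] [-1.19 -1.57  3.41] [-0.273  0.07   0.034] [  0.471 -25.28  -27.932   0.428  -0.41   -0.422]
```

move_arm --motion '[0,0,-0.07,0,0,0,0,0,0,-0.05,0,0,0,0,0,0,0,0,0,0,0,0,0,0,0,0,0,0]'

```text
time: 26.83
tool_pos: [0.4366, 0.1556, 0.0836]
ee_rot: [-3.141, 0.0, -3.116]
wrist_force: [-1.2, -2.0, 4.6]
width: 0.0136
finger_force: 30.0
```

Run:
```python
from h import *
o=robot.get_obs();print(o['time'],o['ee_rot'].round(4),o['wrist_force'].round(2),o['wrist_torque'].round(3),o['joint_torque'].round(3))
```

```text
26.8333 [-3.1405e+00  2.0000e-04 -3.1158e+00] [-1.18 -1.97  4.58] [-0.398  0.197  0.042] [ 8.0200e-01 -2.4739e+01 -2.7667e+01  7.0000e-01 -6.5100e-01  1.0000e-02]
```

move_arm --motion '[0,0,-0.03,0,0,0,0,0,0,-0.02,0,0,0,0,0,0,0,0,0,0,0,0,0,0,0,0,0,0]'

```text
time: 27.17
tool_pos: [0.4366, 0.1556, 0.0835]
ee_rot: [-3.141, 0.0, -3.076]
wrist_force: [-1.8, -3.3, 5.5]
width: 0.0138
finger_force: 30.4
```

Run:
```python
from h import *
o=robot.get_obs();print(o['time'],o['ee_rot'].round(4),o['wrist_force'].round(2),o['wrist_torque'].round(3),o['joint_torque'].round(3))
```

```text
27.1667 [-3.1408  0.     -3.0759] [-1.81 -3.29  5.5 ] [-0.456  0.298 -0.484] [  1.503 -24.292 -27.444   0.773  -0.843  -0.508]
```

The torque jumped to 0.48 N m at 3.21 rad, which is where the scale's yaw puts the zero stop. Releasing and retreating.

move_arm --motion '[0,0,0,0,0,0,0.25,0,0,0,0,0,0,0.35,0,0,0,0,0,0,0.45,0,0,0,0,0,0,0.45,0,0,0,0,0,0,0.45,0,0,0,0,0,-0.1,0.45,0,0,0,0,0,-0.2,0.45,0,0,0,0,0,-0.3,0.45,0,0,0,0,0,-0.3,0.5,0,0,0,0,0,-0.3,0.5,0,0,0,0,0,-0.2,0.5,0,0,0,0,0,0,0.5]'

```text
time: 28.17
tool_pos: [0.4391, 0.1568, 0.2296]
ee_rot: [3.14, 0.011, -3.074]
wrist_force: [0.3, 0.3, 0.7]
width: 0.047
finger_force: 0.0
```

Run:
```python
from h import *
o=robot.get_obs();print(o['time'],o['tool_pos'].round(4),o['ee_rot'].round(4))
c=robot.get_calibration('wrist');b=snap('wrist','w8.png');t=snap('top','t8.png').astype(int)
t0=cv2.imread('pics/t0.png')[:,:,::-1].astype(int)
g=cv2.GaussianBlur(b.max(2),(3,3),0).astype(int)
x,y=proj('w',(.4366,.1556,.106),c).astype(int);print(x,y)
for r in range(y-28,y+30,6): print(r,g[r,x-24:x+26:2])
# what moved in top view
d=(abs(t-t0).max(2)>45).astype(np.uint8);d=cv2.morphologyEx(d,cv2.MORPH_OPEN,np.ones((3,3)))
n,l,s,ct=cv2.connectedComponentsWithStats(d);print([list(map(int,q)) for q in s[1:] if q[4]>15])
```

```text
28.1667 [0.4391 0.1568 0.2296] [ 3.1398  0.0112 -3.0742]
275 205
177 [20 18 19 18 18 18 19 25 37 47 55 68 75 67 58 52 47 41 37 35 32 32 26 21
 29]
183 [17 17 18 25 45 60 66 67 64 62 68 63 55 54 53 54 62 66 63 54 36 20 17 17
 18]
189 [ 17  22  44  63  68  68  68  68  63  62  66  85 114  88  66  61  62  67
  67  68  66  56  32  17  16]
195 [ 20  39  61  67  67  67  66  66  61  62  67  89 117  87  66  61  63  67
  67  67  67  66  53  26  17]
201 [ 19  38  61  66  67  66  66  66  61  63  67  88 111  81  65  60  63  66
  67  66  67  66  55  28  16]
207 [17 22 41 61 66 66 66 65 61 62 66 66 66 66 64 60 63 65 66 66 64 55 31 18
 17]
213 [16 16 17 22 39 56 63 63 60 63 65 66 66 65 63 60 64 65 62 52 30 18 17 17
 17]
219 [58 40 23 17 16 15 16 23 46 62 65 66 66 65 62 47 27 19 14 18 17 19 28 45
 61]
225 [67 67 66 65 59 49 37 31 42 57 61 61 60 60 56 40 27 32 42 54 62 66 67 67
 67]
231 [68 67 67 67 66 67 67 67 66 67 67 67 67 67 67 67 67 67 66 66 67 67 67 67
 67]
[[287, 160, 10, 4, 34], [284, 164, 14, 15, 126], [87, 200, 406, 220, 30784], [390, 226, 10, 13, 117], [200, 232, 6, 7, 36], [207, 233, 16, 14, 117], [226, 233, 8, 25, 164], [199, 243, 7, 13, 63], [217, 287, 4, 5, 19], [483, 383, 77, 37, 1825], [257, 407, 8, 4, 26]]
```

```bash
python3 -c "
from h import *
print(robot.close_job())"
```

```text
the job is handed in; nothing more can be done
None
```

The job is handed in: the carrier was weighed on the pan and now hangs free on the rail in line with the mark fin, and the dial is back at its zero stop, with about 28 of the 64 s used.

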